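# Hold a freshly cemented lens cell down in the sprung curing nest

### The arm

A 7-joint arm with a two-finger parallel gripper is mounted at the origin on a cart in front of the work surface, level with it; the furniture and walls round the work are solid. World frame = base frame: x ahead of the robot, y to its left, z up, the work surface at z = 0. Lengths are in mm, angles in rad, forces in N, time in s.
With the tool pointing down it reaches from about 400 to 875 mm from the base axis. Payload 4.4 kg.
Tool frame: the origin (TCP) lies midway between the tips of the shut fingers; the grasp point (between the pads) lies ctrl.grip_depth behind it (ctrl.grip_depth is the distance from the TCP to the grasp point, in mm); z points along the fingers, y is the line along which they close (so a half turn about z gives the same grasp; the last joint's range is limited). The gripper opens to 85 mm and grips with 20 to 120 N. Pads are 22 mm wide; open, the fingers measure 114 mm over their backs; the gripper's body (76 mm by 85 mm) begins 54 mm behind the grasp point. The pads swing forward as they close: fully open they stand 13 mm farther back than shut.
Start: joints at [1.212, 0.628, 0.038, 1.517, -0.027, 0.996, -0.02], TCP at [187.641, -622.342, 206.213] pointing down, gripper open.
Joint ranges: [-3.06, 3.06], [-0.37, 2.12], [-1.25, 1.32], [0.18, 2.47], [-1.1, 4.24], [0.23, 1.98], [-2.94, 2.94]. Speed limits (rad/s): [2.57, 2.57, 3.14, 3.14, 3.14, 3.14, 3.14].

### API

Orientations are given as [roll, pitch, yaw] about the fixed x, y, z axes, in that order (R = Rz(yaw) Ry(pitch) Rx(roll)).
In Python, from cell import ctrl gives the robot as it stands.
- The arm moves only by the tool carry_out, never from a script. Its argument "deltas" is one flat list of numbers, 7 for each row, row after row: the turn, a rotation vector about the tool's x, y, z in degrees, then the shift along the tool's x, y, z in m, then the closure, from -1 (fully open) to 1 (shut). In form: [wx, wy, wz, dx, dy, dz, claw, wx, wy, wz, dx, dy, dz, claw, ...]. A call has 1 to 12 rows; each row shifts and turns the commanded pose from where the row before left it, along the tool's axes as they then stand; what a row does not reach is not made up. A row lasts 1/8 s, in which the tool goes at most 62.5 mm and 10.7 degrees, less where a joint would pass 70% of its speed; a pose out of reach is approached as far as the arm can. A call with a gripper value outside its range is refused whole. The fingers move at their own pace and stop on an object; the grip force is fixed at half the most. Time passes only in rows, so rows that do not move let the fingers close. It gives the time, the measured TCP pose, the force, the opening and the grip force at its end, in the units of the state.
- ctrl.read_state(): the state, without advancing time (a new reading comes with each control period).
- ctrl.get_image(name): name is "scene" or "top"; returns the picture (400x640x3 uint8, red, green, blue); there is no depth.
- ctrl.calibration(name): a dict with "mtx" (3x3 intrinsics, pixels), "R" (3x3) and "t" (3): a world point X has camera coordinates R X + t. Camera axes: x right, y down, z forward; pixel columns grow to the right and rows downward; lengths in mm; the calibration is good to about 2 mm. A picture is of the moment at which its call begins. calibration takes no time and is no camera call.
- ctrl.finish_job(): hands the job in; it is judged then, once.
The state is a dict: "clock": time; "qpos": joint angles; "qd": joint speeds; "tau": joint torques, N m; "eef_pos": TCP position; "tool_rot": TCP orientation; "force": force on the tool from outside, world axes, zero at the start; "torque": the same for the moment, N m; "width": finger opening in mm; "gripper_force": force on a finger pad.
Only numpy, scipy, OpenCV 4.12 (cv2) and the standard library are available. Lean on these libraries where they do the work, as an engineer would, in place of code of your own. Each camera call takes 0.05 s, during which the arm holds its last target. There are 200 camera calls.

### The job

The glass in the lens cell has just been cemented and must be kept under spring pressure while it sets. Set the lens cell, glass up as it lies, into the round seat of the sprung nest, slip the hollow press sleeve over it, wide end down, until the sleeve bears on the cell's rim, then push the sleeve down until the nest's floating ring is on its stop, and finish while still holding it down there. Push the ring down only through the sleeve, never by bearing on the bare cell, and leave the bottle, the tweezers and the black cover where they are.

Things in the scene. Friction and masses are not known exactly. Their poses are not given: they have to be found in the camera images.
- cell: the lens cell: a bright white-chromed round cell with a knurled side and dark glass on top, 34.4 mm diameter, 20 mm high, 30 g; lies glass up, either on the black mat (z = 0) or on the bare bench left of it (3 mm lower). Origin at the centre of its underside, z up. It is the only lens cell in reach
- cell_top (a point): centre of the lens cell's top face (its rim), 20 mm above the cell's origin
- sleeve: press sleeve, wide end down on the mat or the bench: white plastic bell 48 mm across, 16 mm high to its flat shoulder, then a grooved aluminium tube 30 mm across up to 62 mm; about 80 g. Origin: centre of the open mouth (underside), z up. Mouth: bore 37 mm, 2.5 mm chamfer, 12 mm deep. Home on the cell its origin is 8 mm above the cell's. Grip the tube; fingertips may rest on the shoulder
- sleeve_lip (a point): centre of the inner lip at the end of the sleeve's bore, 12 mm above the sleeve's origin; meets cell_top when the sleeve is home
- nest: the sprung nest, fixed on the mat: a dark round base plate of 108 mm diameter and 22 mm height and over it a floating aluminium ring on three coil springs. Origin at the centre of its underside, z up; its yaw does not matter to the work
- nest_seat (a point): centre of the floor of the round seat in the floating ring, on the nest's axis, 57 mm above the mat at rest; moves with the ring. The cell's underside rests here. Seat: bore 37 mm, 5 mm deep, 2.5 mm chamfer; the ring's top face is 5 mm above this point. The ring is 62 mm across; three lobes, 2 mm lower, reach 49 mm from the axis
- nest_ring (a joint): how far the floating ring is pushed down, m: 0 at rest (top), 0.014 on its stop, where the three spring cups stand on the base plate. The springs push up with about 4 N at the top, rising to about 12 N at the stop, and push the ring back when it is let go
- cement_bottle: bystander: small brown dropper bottle with a black top, 33 mm diameter, 102 mm high; origin at the centre of its underside
- tweezers: bystander: steel tweezers lying flat, 120 mm long, 9 mm high; origin under the middle
- cover: bystander: black open box-shaped moulded camera cover, 40 x 60 x 30 mm; origin at the centre of its underside
Not all that is in view belongs to the job. What is meant by the cell is not green or yellow, and is the smaller of those in its own colour.

How it is judged:
By the outcome, as a careful person would: the job done as asked, in the order asked, and still so for the second after the job is handed in, while the arm keeps its last pose, push and grip.
It also fails if it takes over 58 s, if anything falls off the work surface, if the arm or the gripper's body presses on something with over 40 N, if the wrist force passes 120 N, or if a joint passes its speed limit or range.

## Working session

There is one attempt and no reset: what is moved stays moved. The work goes in short steps, Python scripts to look and compute and a tool call to move; the robot and the scene stay as the last step left them, time stands still between calls to the robot, and variables do not carry over. Pictures are saved under pics/ and viewed, at most 10 in all, crops included, and the job is handed in when it is done.

Besides the shell and the picture viewer there is one more tool, called after "Request:" as name(argument=value, ...), one argument or row to a line, values as JSON. carry_out: Moves the arm, as the interface text tells. Its arguments: {"type":"object","properties":{"deltas":{"type":"array"}},"required":["deltas"]}

```bash
mkdir -p pics; ls
python3 - <<'E'
from cell import ctrl
import cv2
for n in("scene","top"):
    im=ctrl.get_image(n); cv2.imwrite(f"pics/{n}0.png",im[:,:,::-1])
    c=ctrl.calibration(n); print(n,c["mtx"],c["R"],c["t"])
s=ctrl.read_state(); print(s["clock"],s["eef_pos"],s["tool_rot"],s["force"],s["width"],ctrl.grip_depth)
E
```

```text
pics
scene [[443.33861553   0.         318.75959263]
 [  0.         443.33861553 205.99274475]
 [  0.           0.           1.        ]] [[ 0.45272532 -0.89161042 -0.00840514]
 [-0.59952497 -0.29741099 -0.74304543]
 [ 0.66000726  0.34143457 -0.6691882 ]] [-14.26118471 454.23246229 475.98203835]
top [[456.59381358   0.         318.4504033 ]
 [  0.         456.59381358 201.0439069 ]
 [  0.           0.           1.        ]] [[ 0.01535718 -0.99971192 -0.01844566]
 [-0.99366169 -0.01320448 -0.11163374]
 [ 0.11135802  0.02004313 -0.99357821]] [ 270.71565139  525.71170688 1016.16228158]
0.1 [ 187.45888715 -621.74766051  205.38699023] [-3.13987070e+00  1.69730027e-05  2.92776695e-01] [ 0.44231311 -0.84043487 -0.57753793] 85.39020932951988 18.700000000000003
```

View pics/scene0.png

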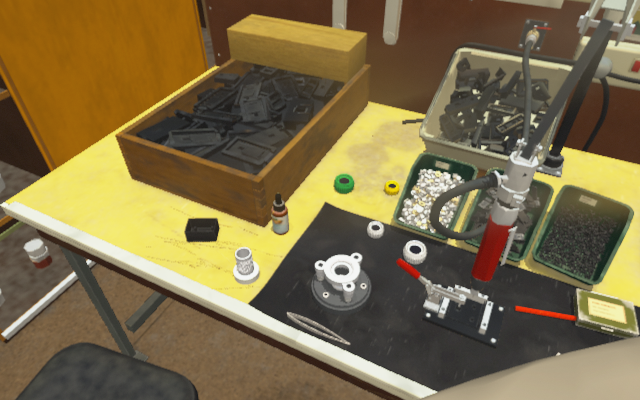

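View pics/top0.png

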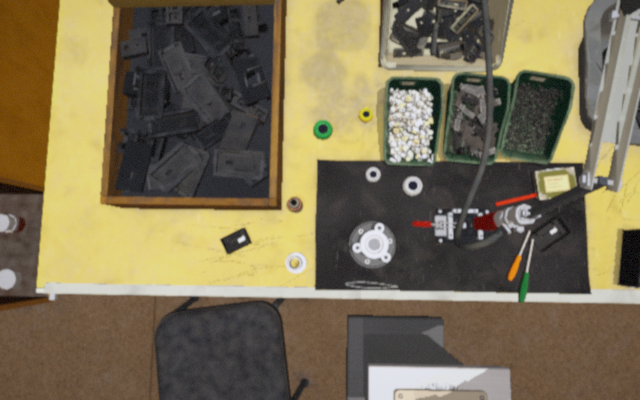

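The small white cell is at scene (375,229) and top (373,174); the larger white one at top (413,185) is a decoy. The sleeve is at scene (246,265) and top (295,263), and the nest at scene (341,275) and top (373,243). The bottle, tweezers and cover are clear of these.

```bash
cat > h.py <<'E'
import numpy as np, cv2
from cell import ctrl
C={n:ctrl.calibration(n) for n in("scene","top")}
def ray(n,p):
    c=C[n]; R=np.array(c["R"]); o=-R.T@np.array(c["t"]); d=R.T@np.linalg.inv(c["mtx"])@np.array([p[0],p[1],1.]); return o,d/np.linalg.norm(d)
def plane(n,p,z):
    o,d=ray(n,p); return o+d*(z-o[2])/d[2]
def tri(ps):
    A=np.zeros((3,3));b=np.zeros(3);L=[ray(n,p) for n,p in ps]
    for o,d in L: P=np.eye(3)-np.outer(d,d);A+=P;b+=P@o
    x=np.linalg.solve(A,b); return x,[np.linalg.norm(np.cross(x-o,d)) for o,d in L]
def pix(n,X):
    c=C[n]; q=np.array(c["mtx"])@(np.array(c["R"])@X+np.array(c["t"])); return q[:2]/q[2]
E
python3 - <<'E'
from h import *
S=cv2.imread("pics/scene0.png");T=cv2.imread("pics/top0.png")
def cr(I,x,y,w,h,k): return cv2.resize(I[y:y+h,x:x+w],None,fx=k,fy=k,interpolation=cv2.INTER_NEAREST)
# each tile 266x300
t=[cr(S,355,210,44,50,6),cr(S,224,238,44,50,6),cr(S,301,245,88,100,3),cr(T,351,150,44,50,6),cr(T,273,238,44,50,6),cr(T,339,200,66,75,4)]
cv2.imwrite("pics/m.png",np.vstack([np.hstack(t[:3]),np.hstack(t[3:])]))
for nm,ps,z in(("cell",[("scene",(375,227)),("top",(373,174))],20),("sleeve",[("scene",(243,254)),("top",(295,263))],62),("nest",[("scene",(342,268)),("top",(372.5,243))],57)):
    print(nm,tri(ps),[plane(n,p,z).round(1) for n,p in ps])
for n,I in(("scene",S),("top",T)):
    m=(I.min(2)>150).astype(np.uint8); k,l,st,c=cv2.connectedComponentsWithStats(m)
    for i in range(1,k):
        if 40<st[i,4]<1500 and 200<c[i][0]<440 and 150<c[i][1]<320: print(n,st[i],c[i].round(1))
E
```

```text
cell (array([588.18311979, 152.82077384,  18.04844217]), [np.float64(0.9011228098438787), np.float64(0.901122809843833)]) [array([585.7, 153. ,  20. ]), array([588.3, 152.2,  20. ])]
sleeve (array([379.83772007, 328.39781473,  56.85968102]), [np.float64(1.2421513798386754), np.float64(1.2421513798385249)]) [array([375.6, 326.3,  62. ]), array([380.7, 327.1,  62. ])]
nest (array([427.54336183, 156.07700356,  58.37325725]), [np.float64(0.8456276639179496), np.float64(0.8456276639179804)]) [array([429.1, 155.8,  57. ]), array([427.2, 156.7,  57. ])]
scene [417 169  39  31 597] [435.4 181.6]
scene [403 187  29  42 563] [417.4 209. ]
scene [367 221  17  15 159] [375.3 227.9]
scene [404 240  22  22 293] [414.9 250.3]
scene [233 247  26  37 559] [244.9 266.4]
scene [315 253  47  41 982] [341.5 269.8]
scene [424 297  26  17 204] [437.4 305.3]
top [366 167  14  14 118] [372.7 173.9]
top [404 177  18  18 200] [412.6 185.5]
top [352 223  41  42 955] [374.1 244.5]
top [285 252  22  22 324] [295.8 262.4]
```

View pics/m.png

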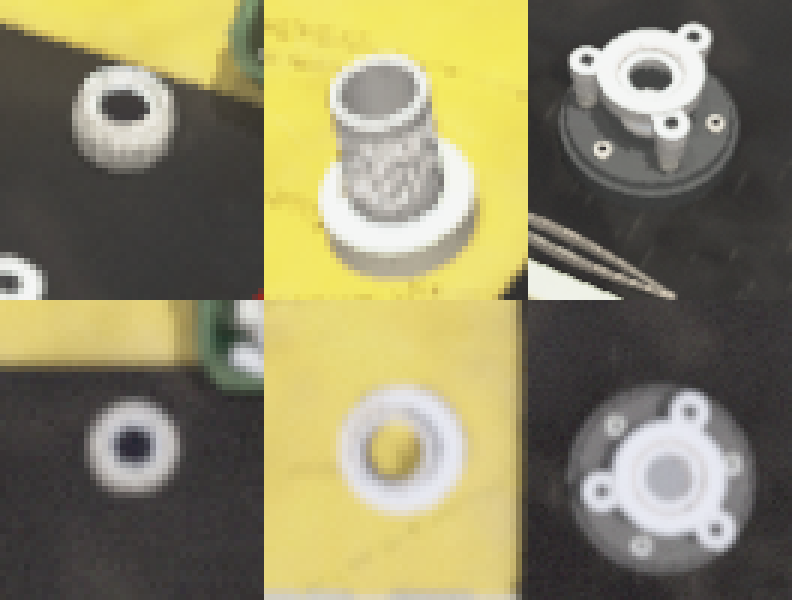

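The crops show the cell rim centred at scene (374.8,226.7) and top (372.8,174). The sleeve's tube top is at scene (242.8,252.8). The nest ring is at scene (341.8,267) and top (374,243.5). Next I refine these centres and place the lamp/microscope obstacle.

Run:
```python
from h import *
S="scene";T="top"
print("cams",[ray(n,(320,200))[0].round() for n in(S,T)])
for nm,z,*ps in(("cell rim",20,(S,(374.8,226.9)),(T,(372.8,174))),("tube top",59,(S,(242.8,252.9)),(T,(294,263))),("shoulder",13,(T,(295.5,262.3))),
 ("ring top",62,(S,(341.8,266.9)),(T,(374,243.7))),("base",22,(T,(371.9,244.1))),("bigcell",20,(S,(414.9,248)),(T,(412.6,185.5))),
 ("red bottom",60,(S,(485,278)),(T,(484,223))),("red/white joint",150,(S,(497,215)),(T,(497,219))),("white top",200,(S,(520,160)),(T,(530,212))),("hose left",100,(S,(435,215)),(T,(457,240))),("arm far",300,(S,(605,30)),(T,(603,183))),("tool stand",50,(S,(440,290)),(T,(440,225))),("bottle",100,(S,(279,198)),(T,(295,204)))):
    print(nm,[plane(n,p,z)[:2].round(1) for n,p in ps], [a if i else a.round(1) for i,a in enumerate(tri(ps))] if len(ps)>1 else "")
# where nest base ellipse / shoulder should be in scene for check
for n in(S,T):
    I=cv2.imread(f"pics/{n}0.png"); U=cv2.GaussianBlur(cv2.resize(I,None,fx=4,fy=4,interpolation=cv2.INTER_CUBIC),(0,0),1)
    for nm,(x,y,w,h) in dict(cell=(360,214,30,32) if n==S else (360,162,26,24),ring=(305,245,75,50) if n==S else (345,215,60,60)).items():
        g=U[y*4:(y+h)*4,x*4:(x+w)*4].min(2); m=(g>125).astype(np.uint8)
        cs,hh=cv2.findContours(m,cv2.RETR_CCOMP,cv2.CHAIN_APPROX_NONE)
        for c,k in zip(cs,hh[0]):
            if len(c)>30:
                e=cv2.fitEllipse(c); p=(np.array(e[0])+.5)/4-.5+[x,y]; print(n,nm,"hole" if k[3]>=0 else "out",p.round(2),(np.array(e[1])/4).round(1))
```

```text
cams [array([-35., -40., 656.]), array([ 405.,  257., 1073.])]
cell rim [array([585.8, 153.4]), array([588.3, 152.7])] [array([588.2, 153.3,  18.1]), [np.float64(0.8825210705653229), np.float64(0.8825210705652973)]]
tube top [array([379.7, 329.9]), array([380.6, 329.5])] [array([380.3, 329.9,  58.5]), [np.float64(0.45841966415276164), np.float64(0.4584196641527212)]]
shoulder [array([381.2, 329.3])] 
ring top [array([427.3, 155.5]), array([425.6, 153.9])] [array([425.4, 154.4,  64.7]), [np.float64(0.28604072398481484), np.float64(0.28604072398478175)]]
base [array([425.4, 154.6])] 
bigcell [array([566.2,  62.7]), array([562.3,  60.4])] [array([561.4,  61.6,  25.2]), [np.float64(0.2714753512097512), np.float64(0.2714753512097875)]]
red bottom [array([515. , -71.1]), array([474.7, -88.5])] [array([470.8, -70.1, 108.9]), [np.float64(1.6816805495896678), np.float64(1.681680549589694)]]
red/white joint [array([575.1, -57.1]), array([477. , -83.9])] [array([470.6, -53.3, 236. ]), [np.float64(1.066576230503365), np.float64(1.0665762305033057)]]
white top [array([674.4, -65. ]), array([ 487.
[... 608 characters left out ...]
y([507.1, 327.1])] [array([508. , 327.8,  91.2]), [np.float64(0.049651860661909804), np.float64(0.04965186066196515)]]
scene cell out [375.18 228.58] [16.6 16.9]
scene cell hole [375.16 227.28] [5.3 8.3]
scene ring out [325.5  292.99] [3.4 7.8]
scene ring out [363.11 285.57] [6.6 7.1]
scene ring out [341.11 271.03] [40.7 46.6]
scene ring hole [348.43 285.47] [3.2 4. ]
scene ring hole [341.39 270.4 ] [ 8.4 14.8]
scene ring hole [320.22 264.43] [3.  3.7]
scene ring hole [355.78 256.69] [2.8 3.9]
top cell out [372.77 173.94] [14.6 14.9]
top cell hole [372.81 173.85] [6.1 6.5]
top ring out [373.39 244.92] [38.3 40.8]
top ring hole [372.88 261.67] [2.8 4.3]
top ring hole [361.22 255.21] [5.4 5.9]
```

Request:
carry_out(
  deltas=[0,0,0,0,-0.05,0,-1,0,0,0,0,-0.05,0,-1,0,0,0,0,-0.05,0,-1,0,0,0,0,-0.05,0,-1,0,0,0,0,-0.04,0,-1],
)

```text
clock: 0.72
eef_pos: [117.6, -390.2, 206.0]
tool_rot: [-3.14, -0.0, 0.293]
force: [0.1, -0.8, -0.3]
width: 85.3
gripper_force: 0.0
```

Run:
```python
from h import *
s=ctrl.read_state(); print(s["qpos"].round(3) if hasattr(s["qpos"],'round') else s["qpos"],s["eef_pos"],s["tool_rot"])
S=ctrl.get_image("scene")[:,:,::-1];T=ctrl.get_image("top")[:,:,::-1]
a=cv2.resize(S[130:330,400:560],None,fx=2.5,fy=2.5);b=cv2.resize(T[130:330,400:560],None,fx=2.5,fy=2.5)
cv2.imwrite("pics/lamp.png",np.hstack([a,b]))
```

```text
[ 1.183  0.289  0.033  2.148 -0.015  0.705 -0.052] [ 117.60308183 -390.16976358  205.9923446 ] [-3.14034184e+00 -1.02804373e-07  2.92818534e-01]
```

View pics/lamp.png

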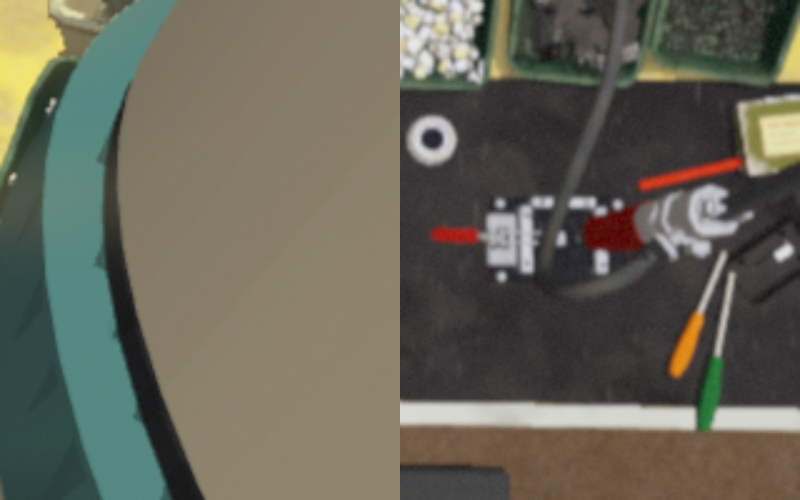

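The arm now fills the scene view. In the top view, the hose's nearest point to the robot is about (464,247) and the lamp's red barrel is at (645,225) in the crop. I'll locate the hose using the earlier scene picture.

Run:
```python
from h import *
S=cv2.imread("pics/scene0.png")
for p in((464,247),(457,240),(480,246),(497,235),(455,232),(465,210)):
    print(p,[(z,*plane("top",p,z)[:2].round(0),*pix("scene",plane("top",p,z)).round(0)) for z in(150,200,250,300)])
a=cv2.resize(S[130:300,400:560],None,fx=3.5,fy=3.5);cv2.imwrite("pics/lamp2.png",a)
```

```text
(464, 247) [(150, np.float64(420.0), np.float64(-17.0), np.float64(449.0), np.float64(272.0)), (200, np.float64(419.0), np.float64(-2.0), np.float64(445.0), np.float64(245.0)), (250, np.float64(418.0), np.float64(13.0), np.float64(440.0), np.float64(216.0)), (300, np.float64(417.0), np.float64(28.0), np.float64(436.0), np.float64(184.0))]
(457, 240) [(150, np.float64(434.0), np.float64(-3.0), np.float64(442.0), np.float64(262.0)), (200, np.float64(432.0), np.float64(11.0), np.float64(438.0), np.float64(236.0)), (250, np.float64(431.0), np.float64(25.0), np.float64(434.0), np.float64(208.0)), (300, np.float64(429.0), np.float64(39.0), np.float64(429.0), np.float64(177.0))]
(480, 246) [(150, np.float64(422.0), np.float64(-49.0), np.float64(471.0), np.float64(278.0)), (200, np.float64(421.0), np.float64(-32.0), np.float64(467.0), np.float64(251.0)), (250, np.float64(420.0), np.float64(-16.0), np.float64(462.0), np.float64(222.0)), (300, np.float64(420.0), np.float64(1.0), np.float64(457.0), np.float64(190.0))]
(497, 235) [(150, np.float64(445.0), np.float64(-83.0), np.float64(499.0), np
[... 246 characters left out ...]
 np.float64(187.0))]
(455, 232) [(150, np.float64(450.0), np.float64(1.0), np.float64(442.0), np.float64(254.0)), (200, np.float64(447.0), np.float64(14.0), np.float64(439.0), np.float64(229.0)), (250, np.float64(445.0), np.float64(28.0), np.float64(434.0), np.float64(201.0)), (300, np.float64(442.0), np.float64(42.0), np.float64(430.0), np.float64(171.0))]
(465, 210) [(150, np.float64(494.0), np.float64(-20.0), np.float64(463.0), np.float64(239.0)), (200, np.float64(489.0), np.float64(-5.0), np.float64(459.0), np.float64(215.0)), (250, np.float64(485.0), np.float64(10.0), np.float64(455.0), np.float64(188.0)), (300, np.float64(480.0), np.float64(25.0), np.float64(450.0), np.float64(159.0))]
```

View pics/lamp2.png

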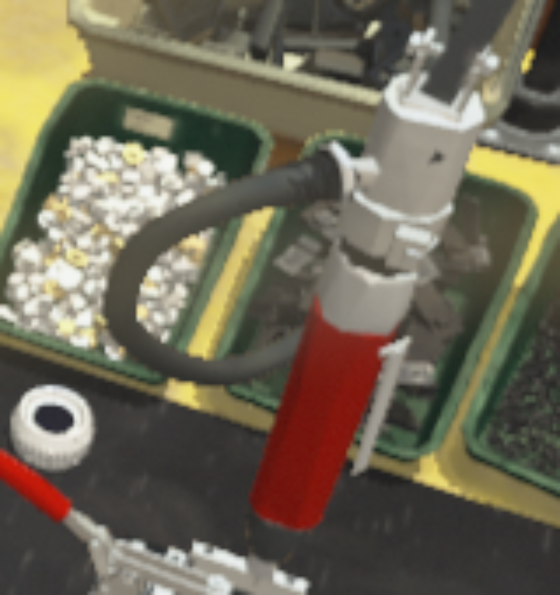

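The hose sits at x ≥ ~410, z 230–320, y −40…35, and the lamp column at (470,−65) rises to z ~330. I'll pass above the hose at r ≈ 385, z ≈ 370.

Request:
carry_out(
  deltas=[0,0,8.4,0,0,-0.055,-1,0,0,8.4,0,0,-0.055,-1,0,0,0,0,0,-0.055,-1,0,0,0,0.055,-0.04,0,-1,0,0,0,0.057,-0.04,0,-1,0,0,0,0.035,-0.035,0,-1,0,0,0,0.035,-0.035,0,-1,0,0,0,0.025,-0.04,0,-1,0,0,0,0.025,-0.04,0,-1],
)

```text
clock: 1.95
eef_pos: [341.4, -168.9, 371.3]
tool_rot: [3.141, -0.001, -0.0]
force: [0.7, -0.8, 0.5]
width: 85.3
gripper_force: 0.0
```

Run:
```python
from h import *
s=ctrl.read_state(); print(s["clock"],np.round(s["qpos"],3),s["eef_pos"],s["tool_rot"],s["force"])
cv2.imwrite("pics/t2.png",ctrl.get_image("top")[:,:,::-1])
```

```text
1.95 [ 0.628  0.055 -0.257  1.915  0.015  1.173 -1.205] [ 341.44748929 -168.85963103  371.32435047] [ 3.14145276e+00 -6.98127914e-04 -3.74008380e-04] [ 0.68049687 -0.83719345  0.51745315]
```

View pics/t2.png

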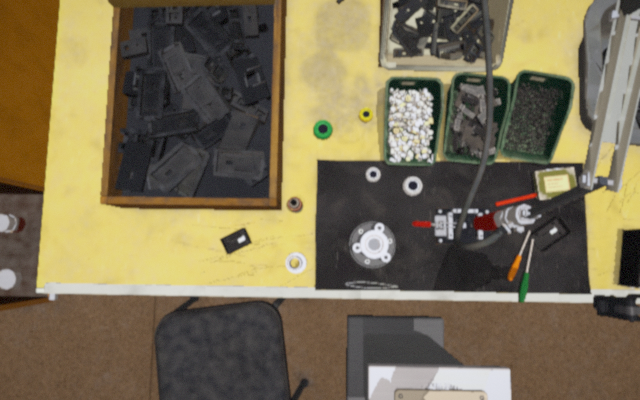

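The top view shows the job parts unmoved, with the arm at the right edge (615,305) and the lamp clear ahead. Continuing past it to above the cell.

Request:
carry_out(
  deltas=[0,0,0,0.015,-0.04,0,-1,0,0,0,0.015,-0.04,0,-1,0,0,0,0.004,-0.04,0,-1,0,0,0,0.004,-0.04,0,-1,0,0,0,0,-0.04,0,-1,0,0,0,0,-0.04,0,-1,0,0,0,0.05,-0.018,0,-1,0,0,0,0.05,-0.018,0,-1,0,0,0,0.05,-0.018,0,-1,0,0,0,0.05,-0.019,0,-1],
)

```text
clock: 3.25
eef_pos: [580.5, 142.9, 370.7]
tool_rot: [3.142, 0.0, -0.001]
force: [-0.2, -0.1, 0.0]
width: 85.5
gripper_force: 0.0
```

Request:
carry_out(
  deltas=[0,0,-10,0,0,0.03,-1,0,0,-10,0,0,0.03,-1,0,0,-10,0,0,0.03,-1,0,0,-10,0,0,0.03,-1,0,0,-10,0,0,0.03,-1,0,0,-10,0,0,0.03,-1,0,0,-10,0,0,0.03,-1,0,0,-10,0,0,0.03,-1,0,0,-10,0,0,0.02,-1,0,0,0,0,0,0,-1],
)

```text
clock: 4.5
eef_pos: [577.5, 141.9, 109.1]
tool_rot: [-3.138, 0.0, 1.568]
force: [-0.3, -0.5, 0.1]
width: 85.6
gripper_force: 0.0
```

Run:
```python
from h import *
s=ctrl.read_state(); print(s["clock"],np.round(s["qpos"],3),s["eef_pos"],s["tool_rot"],s["force"])
S=ctrl.get_image("scene")[:,:,::-1];T=ctrl.get_image("top")[:,:,::-1]
p=s["eef_pos"]; print(pix("scene",p),pix("top",p))
a=S[100:340,200:520];b=T[80:320,220:540]
cv2.imwrite("pics/t3.png",cv2.resize(np.hstack([a,b]),None,fx=1.25,fy=1.25))
```

```text
4.5 [ 0.192  0.801 -0.812  1.749  0.713  0.918 -0.931] [577.51070677 141.91919472 109.12425837] [-3.13758417e+00  3.22598806e-04  1.56767703e+00] [-0.32636036 -0.53686584  0.06279625]
[382.51938032 197.84976452] [382.00273384 171.91497583]
```

View pics/t3.png

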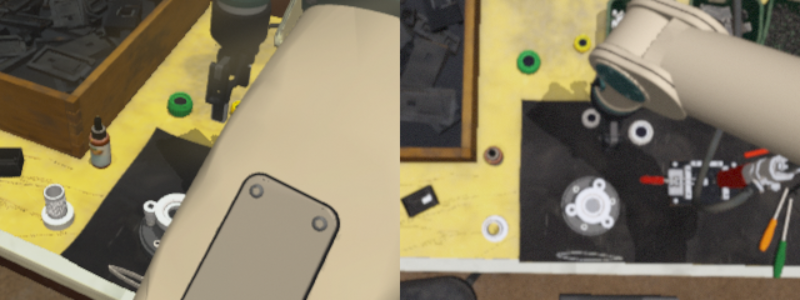

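The gripper is above the cell, with bottle, sleeve, nest and tweezers undisturbed. Now a correction and descent.

Request:
carry_out(
  deltas=[0,0,0,0.0055,0.005,0.025,-1,0,0,0,0.0055,0.005,0.025,-1,0,0,0,0,0,0,-1,0,0,0,0,0,0,-1],
)

```text
clock: 5.1
eef_pos: [588.6, 154.3, 61.8]
tool_rot: [3.141, -0.0, 1.57]
force: [-0.3, -0.4, 0.3]
width: 85.4
gripper_force: 0.0
```

Request:
carry_out(
  deltas=[0,0,0,-0.001,-0.001,0.026,-1,0,0,0,0,0,0.02,-1,0,0,0,0,0,0.01,-1,0,0,0,0,0,0,-1,0,0,0,0,0,0,-1],
)

```text
clock: 5.72
eef_pos: [587.8, 153.3, 5.9]
tool_rot: [3.141, -0.001, 1.57]
force: [-0.2, 0.7, 0.2]
width: 85.4
gripper_force: 0.0
```

Request:
carry_out(
  deltas=[0,0,0,0,0,0,1,0,0,0,0,0,0,1,0,0,0,0,0,0,1,0,0,0,0,0,0,1,0,0,0,0,0,0,1,0,0,0,0,0,0,1,0,0,0,0,0,0,1,0,0,0,0,0,0,1],
)

```text
clock: 6.72
eef_pos: [587.3, 152.9, 5.2]
tool_rot: [-3.142, 0.0, 1.57]
force: [0.1, 0.1, 0.8]
width: -0.1
gripper_force: 0.0
```

The fingers closed on nothing. I'll lift and look.

Request:
carry_out(
  deltas=[0,0,0,0,0,-0.05,1,0,0,0,0,0,-0.05,-1,0,0,0,-0.05,0,-0.05,-1,0,0,0,-0.05,0,0,-1,0,0,0,0,0,0,-1],
)

```text
clock: 7.35
eef_pos: [587.6, 52.3, 149.2]
tool_rot: [-3.141, 0.004, 1.562]
force: [-0.2, -0.0, -0.2]
width: 72.3
gripper_force: 0.0
```

Run:
```python
from h import *
s=ctrl.read_state(); print(s["clock"],np.round(s["qpos"],3),s["eef_pos"],s["tool_rot"],s["force"],s["width"])
S=ctrl.get_image("scene")[:,:,::-1];T=ctrl.get_image("top")[:,:,::-1]
cv2.imwrite("pics/S4.png",S);cv2.imwrite("pics/T4.png",T)
a=S[190:270,340:440];b=T[140:220,340:440]
cv2.imwrite("pics/t4.png",cv2.resize(np.hstack([a,b]),None,fx=4,fy=4))
```

```text
7.35 [ 0.369  0.748 -0.856  1.734  0.672  0.981 -0.758] [587.63915457  52.32793909 149.19343173] [-3.14133555  0.0044591   1.56242117] [-0.20178653 -0.02557199 -0.1988363 ] 72.26531161964743
```

View pics/t4.png

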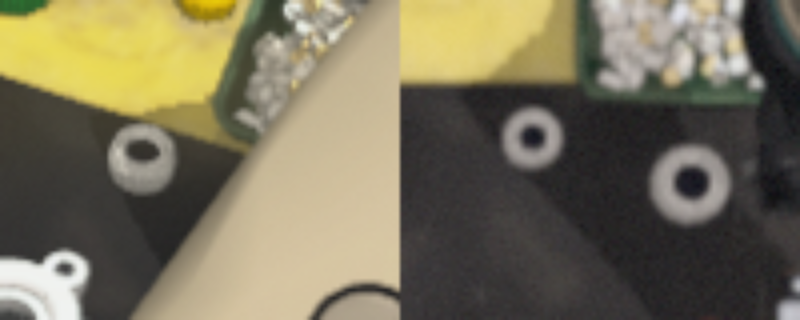

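The cell still lies at about top (373,174) and hasn't moved, so the fingers missed it completely. I'll check the shut fingertips against the reported TCP with the cameras.

Request:
carry_out(
  deltas=[0,0,0,0.045,0,0.02,1,0,0,0,0.045,0,0.02,1,0,0,0,0,0,0,1,0,0,0,0,0,0,1,0,0,0,0,0,0,1,0,0,0,0,0,0,1],
)

```text
clock: 8.2
eef_pos: [587.7, 147.7, 109.7]
tool_rot: [3.141, 0.0, 1.569]
force: [0.7, -0.1, -0.0]
width: 0.0
gripper_force: 0.0
```

Run:
```python
from h import *
s=ctrl.read_state(); p=s["eef_pos"]; print(s["clock"],p,s["tool_rot"],s["width"])
S=ctrl.get_image("scene")[:,:,::-1].copy();T=ctrl.get_image("top")[:,:,::-1].copy()
cv2.imwrite("pics/S5.png",S);cv2.imwrite("pics/T5.png",T)
ps,pt=pix("scene",p),pix("top",p);print(ps,pt)
def cr(I,c,k=5,w=80,h=100):
    x,y=int(c[0])-w//2,int(c[1])-h//2; print(x,y)
    J=cv2.resize(I[y:y+h,x:x+w],None,fx=k,fy=k); u=((np.array(c)-[x,y]+.5)*k).astype(int)
    cv2.circle(J,tuple(map(int,u)),4,(0,0,255),1); return J
cv2.imwrite("pics/t5.png",np.hstack([cr(S,ps),cr(T,pt)]))
```

```text
8.2 [587.72486834 147.65823044 109.70724462] [3.14104095e+00 3.27193454e-04 1.56869568e+00] 0.03197195413290792
[381.62682951 193.57339791] [379.34199792 167.1189242 ]
341 143
339 117
```

View pics/t5.png

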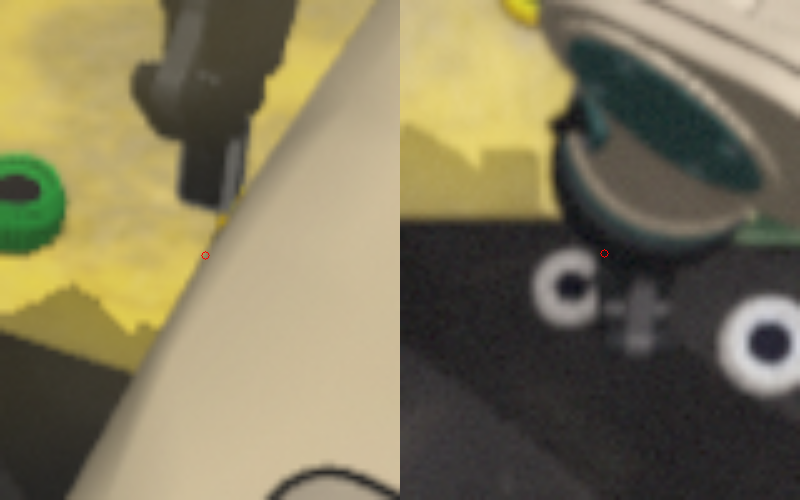

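The marks show the real fingertips far from the predicted TCP: scene tip ≈(381.5,184) against predicted (381.6,193.6), and top tip ≈(386.5,184) against (379.3,167). Triangulating the discrepancy.

Run:
```python
from h import *
for a in((381.5,184),(379,184)):
  for b in((386.5,185),(386.5,181),(386.5,176)): print(a,b,[np.round(v,1) for v in tri([("scene",a),("top",b)])])
print([np.round(plane("top",(386.5,185),z),0) for z in (100,110,130,150,170)])
for y in(0,): 
    s=ctrl.read_state(); print(s["qpos"])
```

```text
(381.5, 184) (386.5, 185) [array([541.3, 138.2, 170. ]), array([2.3, 2.3])]
(381.5, 184) (386.5, 181) [array([549.6, 138.9, 164. ]), array([0.6, 0.6])]
(381.5, 184) (386.5, 176) [array([560. , 139.9, 156.4]), array([1.6, 1.6])]
(379, 184) (386.5, 185) [array([540.3, 140.1, 170.4]), array([0.2, 0.2])]
(379, 184) (386.5, 181) [array([548.5, 140.9, 164.4]), array([1.6, 1.6])]
(379, 184) (386.5, 176) [array([558.9, 142. , 156.9]), array([3.8, 3.8])]
[array([551., 131., 100.]), array([549., 132., 110.]), array([546., 135., 130.]), array([543., 138., 150.]), array([540., 140., 170.])]
[ 0.17995008  0.81035232 -0.80964638  1.72163725  0.71393378  0.93009062
 -0.92573461]
```

Request:
carry_out(
  deltas=[0,0,0,-0.06,-0.04,0,1,0,0,0,-0.06,-0.04,0,1,0,0,0,0,0,0,1,0,0,0,0,0,0,1,0,0,0,0,0,0,1],
)

```text
clock: 8.93
eef_pos: [519.0, 46.4, 109.8]
tool_rot: [3.14, -0.001, 1.572]
force: [0.2, 0.3, 0.4]
width: -0.1
gripper_force: 0.0
```

Run:
```python
from h import *
s=ctrl.read_state(); p=s["eef_pos"]; print(s["clock"],p,s["tool_rot"],s["width"],s["qpos"])
T0=cv2.imread("pics/top0.png").astype(int)
for n in("scene","top"):
    I=ctrl.get_image(n)[:,:,::-1].copy(); cv2.imwrite(f"pics/{n}6.png",I)
    c=pix(n,p);print(n,c, "40mm up:",pix(n,p+[0,0,40]),"80:",pix(n,p+[0,0,80]))
    B=cv2.imread(f"pics/{n}0.png").astype(int); d=np.abs(I.astype(int)-B).max(2)
    x0,y0=int(c[0])-40,int(c[1])-30
    print("x0",x0,"y0",y0)
    for y in range(y0,y0+64,2): print(y,''.join('#' if v>60 else '+' if v>28 else '.' for v in d[y,x0:x0+90]))
```

```text
8.925 [519.02954928  46.3672158  109.84321662] [ 3.13997260e+00 -1.47185099e-03  1.57160284e+00] -0.05105191799636233 [ 0.38818622  0.71605354 -0.82939858  1.95600708  0.73817973  0.80121463
 -0.86341422]
scene [422.73862082 233.75864719] 40mm up: [426.32695564 216.82151652] 80: [430.18687533 198.60249092]
x0 382 y0 203
203 ...............................########++####++##.+############+..+.+++.++++#######+++++##
205 ...............................#######+++++..++...############+#+++++###+..+######+++++###
207 ................................#########..+#+.++###########+###.+.+...++++#######+++++###
209 .................................########++....++##########.+###++++#+++++######+++++#####
211 ...............................+##+#####..###++#+#########+.....+.+#+++########++++++#####
213 ..............................+##+..+....++#+..+##########.+###++.#.+##+######++++++######
215 ...........................+#####.++..+###.+++.###########++##+++.++..+#######++++++######
217 ..........................+##+...+.++..###.+...##########.+.+++++..++.+######+++++########
219 ..............
[... 4716 characters left out ...]
#####..............................
219 ..............................................+#############+.............................
221 ...............................................##############+............................
223 ...............................................+#############+............................
225 ................................................++++++..+++...............................
227 ..........................................................................................
229 ..........................................................................................
231 ..........................................................................................
```

The view is ambiguous: what I took for tips matches the gripper's outer linkage. The evidence suggests the tips stand higher than the reported TCP, so I'll check by touching the bare mat softly with shut fingers.

Request:
carry_out(
  deltas=[0,0,0,0.037,0.006,0.05,1,0,0,0,0.037,0.005,0.05,1,0,0,0,0,0,0,1,0,0,0,0,0,0,1],
)

```text
clock: 9.52
eef_pos: [529.0, 119.2, 9.4]
tool_rot: [-3.141, 0.0, 1.572]
force: [0.4, -0.3, 0.1]
width: -0.0
gripper_force: 0.0
```

Request:
carry_out(
  deltas=[0,0,0,0,0,0.004,1,0,0,0,0,0,0,1],
)

```text
clock: 9.78
eef_pos: [529.6, 117.5, 6.1]
tool_rot: [3.14, 0.001, 1.569]
force: [-0.4, -1.1, 0.2]
width: 0.2
gripper_force: 0.0
```

Request:
carry_out(
  deltas=[0,0,0,0,0,0.003,1,0,0,0,0,0,0,1],
)

```text
clock: 10.02
eef_pos: [529.0, 118.3, 2.5]
tool_rot: [3.141, 0.0, 1.57]
force: [-0.5, -0.7, 0.8]
width: -0.1
gripper_force: 0.0
```

Request:
carry_out(
  deltas=[0,0,0,0,0,0.003,1,0,0,0,0,0,0,1],
)

```text
clock: 10.28
eef_pos: [528.8, 118.7, -0.8]
tool_rot: [-3.141, 0.0, 1.57]
force: [0.2, 1.0, 0.1]
width: 0.2
gripper_force: 0.0
```

Request:
carry_out(
  deltas=[0,0,0,0,0,0.002,1,0,0,0,0,0,0,1],
)

```text
clock: 10.52
eef_pos: [528.8, 118.7, -2.8]
tool_rot: [-3.141, 0.0, 1.57]
force: [-0.7, -0.2, 0.7]
width: -0.1
gripper_force: 0.0
```

Request:
carry_out(
  deltas=[0,0,0,0,0,0.003,1,0,0,0,0,0,0,1],
)

```text
clock: 10.78
eef_pos: [528.8, 118.6, -5.8]
tool_rot: [-3.141, 0.0, 1.57]
force: [-0.6, -0.2, 0.8]
width: -0.1
gripper_force: 0.0
```

Request:
carry_out(
  deltas=[0,0,0,0,0,0.003,1,0,0,0,0,0,0,1],
)

```text
clock: 11.02
eef_pos: [528.8, 118.7, -8.8]
tool_rot: [-3.141, 0.0, 1.57]
force: [-0.3, -0.4, 1.2]
width: -0.3
gripper_force: 0.0
```

Request:
carry_out(
  deltas=[0,0,0,0,0,0.003,1,0,0,0,0,0,0,1],
)

```text
clock: 11.28
eef_pos: [528.8, 118.6, -11.8]
tool_rot: [-3.141, 0.0, 1.57]
force: [-0.3, 0.3, -0.4]
width: -0.0
gripper_force: 0.0
```

Request:
carry_out(
  deltas=[0,0,0,0,0,0.003,1,0,0,0,0,0,0,1],
)

```text
clock: 11.52
eef_pos: [528.8, 118.6, -14.8]
tool_rot: [-3.141, 0.0, 1.57]
force: [-0.6, 0.1, 0.8]
width: 0.0
gripper_force: 0.0
```

Request:
carry_out(
  deltas=[0,0,0,0,0,0.002,1,0,0,0,0,0,0,1],
)

```text
clock: 11.78
eef_pos: [528.9, 118.7, -16.7]
tool_rot: [-3.141, 0.0, 1.57]
force: [-0.3, -0.4, -0.1]
width: 0.0
gripper_force: 0.0
```

Request:
carry_out(
  deltas=[0,0,0,0,0,0.002,1,0,0,0,0,0,0,1],
)

```text
clock: 12.02
eef_pos: [528.9, 118.7, -18.7]
tool_rot: [-3.141, 0.0, 1.57]
force: [0.4, -0.5, -1.0]
width: 0.0
gripper_force: 0.0
```

Request:
carry_out(
  deltas=[0,0,0,0,0,0.002,1,0,0,0,0,0,0,1],
)

```text
clock: 12.28
eef_pos: [528.8, 118.7, -20.7]
tool_rot: [-3.141, 0.0, 1.57]
force: [0.4, -0.3, 0.3]
width: -0.3
gripper_force: 0.0
```

Request:
carry_out(
  deltas=[0,0,0,0,0,0.002,1,0,0,0,0,0,0,1],
)

```text
clock: 12.52
eef_pos: [528.8, 118.7, -22.7]
tool_rot: [-3.141, 0.0, 1.57]
force: [0.7, 0.2, -0.4]
width: -0.2
gripper_force: 0.0
```

Request:
carry_out(
  deltas=[0,0,0,0,0,0.002,1,0,0,0,0,0,0,1],
)

```text
clock: 12.78
eef_pos: [528.9, 118.7, -24.7]
tool_rot: [-3.141, 0.0, 1.57]
force: [0.3, -0.2, -0.2]
width: 0.2
gripper_force: 0.0
```

Request:
carry_out(
  deltas=[0,0,0,0,0,0.002,1,0,0,0,0,0,0,1],
)

```text
clock: 13.02
eef_pos: [529.1, 118.7, -25.0]
tool_rot: [3.14, 0.001, 1.571]
force: [-3.5, -1.4, 15.6]
width: 0.0
gripper_force: 7.6
```

Request:
carry_out(
  deltas=[0,0,0,0,0,0.002,1,0,0,0,0,0,0,1],
)

```text
clock: 13.28
eef_pos: [529.1, 118.7, -25.1]
tool_rot: [3.139, 0.002, 1.571]
force: [-6.4, -4.3, 33.4]
width: 0.3
gripper_force: 16.9
```

Request:
carry_out(
  deltas=[0,0,0,0,0,0.002,1,0,0,0,0,0,0,1],
)

```text
clock: 13.52
eef_pos: [529.2, 118.7, -25.3]
tool_rot: [3.138, 0.003, 1.571]
force: [-11.4, -6.2, 52.3]
width: -0.1
gripper_force: 26.1
```

The mat is touched at reported z = −24.9, so the fingertips are 25 mm above the reported TCP. I'll use that offset from here on. Backing off, opening, and going back to the cell.

Request:
carry_out(
  deltas=[0,0,0,0,0,-0.04,1,0,0,0,0,0,-0.04,-1,0,0,0,0.018,0.029,0,-1,0,0,0,0.018,0.03,0,-1,0,0,0,0,0,0,-1,0,0,0,0,0,0,-1],
)

```text
clock: 14.28
eef_pos: [587.0, 154.2, 49.0]
tool_rot: [-3.14, 0.001, 1.571]
force: [0.1, -0.8, -0.6]
width: 85.1
gripper_force: 0.0
```

Run:
```python
from h import *
s=ctrl.read_state(); p=s["eef_pos"]; print(s["clock"],p,s["tool_rot"],s["width"],s["force"],s["qpos"])
for n in("scene","top"):
    I=ctrl.get_image(n)[:,:,::-1].copy(); cv2.imwrite(f"pics/{n}7.png",I)
    print(n,[ (dx,pix(n,p+[dx,0,25]).round(0)) for dx in(-45,0,45)])
    c=(375,224) if n=="scene" else (373,174)
    x0,y0=c[0]-36,c[1]-24; g=I.astype(int)
    for y in range(y0,y0+56,2): print(y,''.join(' .:-=+*#%@'[min(9,v//26)] for v in g[y,x0:x0+80].min(1)))
```

```text
14.275 [586.98201838 154.16311967  48.9626268 ] [-3.14014980e+00  9.35789375e-04  1.57057425e+00] 85.10295970872984 [ 0.05937474 -0.80405351 -0.57052019] [ 0.13453078  0.88645082 -0.74720504  1.75184202  0.79122494  0.83418175
 -0.99347138]
scene [(-45, array([368., 221.])), (0, array([377., 207.])), (45, array([385., 193.]))]
200 -------------:::--:...::::...........:-==++++++++++++++++++++++++*+*************
202 ----------:::::::::...::::::::......--==+++++++++++++++++++++*+++***************
204 --------:::::::::::::.......:....::--==+++++++++++++++++++++++******************
206 -----::::::::::::::::::-:........--===++++++++++++++++++++*+++******************
208 .::::::::::::::::::::::-:.......:-===+++++++++++++++++++++++********************
210 ......:::::::::::::::::-:......:-===++++++++++++++++++++++**********************
212 ............:::::::::::-:.....:--==++++++++++++++++++++++***********************
214 .................::::::-:....:--==++++++++++++++++++++*+************************
216 ........................:::::--==++++++++++++++++++*++**************************
218 ..
[... 3374 characters left out ...]
.....-=++**+=:....-+
190 ......:..........................:...::::-==---::.................-=++***+++=+*#
192 :..:::..::...:.......................:::--===-::...................:==++++**++++
194 :::::..::::..:...................... ....:---::......................:-===++====
196 :::::::::::...::.........................:::... .........................:::::..
198 ::::::::::::::.::......................:...:....................................
200 :::::::::::::.:::...............................................................
202 ::::::::::::::::.:..............................................................
204 ::::::::::::::::::::......:.::::................................................
```

Request:
carry_out(
  deltas=[0,0,0,-0.001,0,0.03,-1,0,0,0,0,0,0.02,-1,0,0,0,0,0,0.013,-1,0,0,0,0,0,0.005,-1,0,0,0,0,0,0,-1,0,0,0,0,0,0,-1],
)

```text
clock: 15.12
eef_pos: [588.5, 154.0, -17.9]
tool_rot: [3.14, -0.0, 1.57]
force: [0.7, -0.1, 0.5]
width: 85.7
gripper_force: 0.0
```

Request:
carry_out(
  deltas=[0,0,0,0,0,0,1,0,0,0,0,0,0,1,0,0,0,0,0,0,1,0,0,0,0,0,0,1,0,0,0,0,0,0,1,0,0,0,0,0,0,1],
)

```text
clock: 15.88
eef_pos: [588.3, 153.9, -18.0]
tool_rot: [3.141, -0.0, 1.57]
force: [-0.7, -0.7, 5.6]
width: 32.0
gripper_force: 59.4
```

Request:
carry_out(
  deltas=[0,0,0,0,0,-0.02,1,0,0,0,0,0,-0.04,1,0,0,0,0,0,-0.04,1,0,0,0,0,0,0,1,0,0,0,0,0,0,1],
)

```text
clock: 16.5
eef_pos: [587.8, 153.2, 81.5]
tool_rot: [-3.142, 0.001, 1.57]
force: [-1.7, -0.0, -0.0]
width: 31.6
gripper_force: 59.5
```

Run:
```python
from h import *
s=ctrl.read_state(); p=np.array(s["eef_pos"]); print(s["clock"],p,s["tool_rot"],s["width"],s["force"],s["torque"],s["qpos"])
for n in("top",):
    I=ctrl.get_image(n)[:,:,::-1].copy(); cv2.imwrite(f"pics/{n}8.png",I)
    c=pix(n,p+[0,0,38]);print(n,c)
    x0,y0=int(c[0])-45,int(c[1])-25; g=I.astype(int); print(x0)
    for y in range(y0,y0+56,1): print(y,''.join(' .:-=+*#%@'[min(9,v//26)] for v in g[y,x0:x0+80].min(1)))
```

```text
16.5 [587.78215342 153.15994895  81.52835763] [-3.14154548e+00  6.39723461e-04  1.57017106e+00] 31.64933227055496 [-1.71986543 -0.03364533 -0.04764761] [0.02809645 0.03788417 0.03800121] [ 0.15472018  0.8457377  -0.78069602  1.7352024   0.74885095  0.88580262
 -0.95893199]
top [377.26465296 166.20080034]
332
141 ===================================-::::::..............:-=+++==--:-::--=++*####
142 =======--==========================-:..:::.... ...........:-=+++=-:::-::--=+**##
143 ======------=====================--:...:::.................:-=++==-:::::::--=+*#
144 ====---------=========------------:.....::..................::===+=--::::::--=+*
145 ===-----:------=======--------::::......::::........... ......:-=++=-::::::::--=
146 ===--:-----------====---:-::-:::.........:::::.................:-=+==--:::-::::-
147 ===---------------===----:-:-:::.........::::::.................:-==+=--::::::::
148 ===----------------===--:::---::....::.....:::::.......... ......:-====--::::-::
149 ==--:-------------------:-:----::..:--::...::::::.................:--===-:::::::
150 ==-------------------
[... 3269 characters left out ...]
..........-=+*###+-:
189 :........:.................................:::::-----::...............:=++*###*+
190 .....:.::....................................:::----::................:-=++*####
191 :.....:...::....................................:::::..................:-=++**##
192 :::....:.:...::.........................................................:==++***
193 :::.::::::.:.:::.........................................................:==++++
194 ..::::::::::::::.::... ...................................................:-===+
195 ::.:..:::::...:::..........................................................::--=
196 :.::::::.:::::::::::..........................................................::
```

The cell is lifted (its spot on the mat is empty) and held about on the tool axis. Now I refine the nest centre from the lobe holes.

Run:
```python
from h import *
for z,ps in((60,[("scene",(341.48,268.86)),("top",(373.7,243.75))]),):
    print(tri(ps),[plane(n,p,z).round(1) for n,p in ps])
I=cv2.imread("pics/top0.png");U=cv2.resize(I[215:275,343:405],None,fx=4,fy=4,interpolation=cv2.INTER_CUBIC).min(2)
m=((U>110)&(U<190)).astype(np.uint8)
k,l,st,c=cv2.connectedComponentsWithStats(cv2.morphologyEx(m,cv2.MORPH_OPEN,np.ones((9,9))))
for i in range(1,k):
    p=(c[i]+.5)/4-.5+[343,215]; print(st[i],p,plane("top",p,57))
# ring outer by white, opening kills lobes
m=cv2.morphologyEx(cv2.morphologyEx((U>150).astype(np.uint8),cv2.MORPH_CLOSE,np.ones((25,25))),cv2.MORPH_OPEN,cv2.getStructuringElement(2,(61,61)))
k,l,st,c=cv2.connectedComponentsWithStats(m)
for i in range(1,k):
    p=(c[i]+.5)/4-.5+[343,215]; print("ring",st[i],p,plane("top",p,62))
```

```text
(array([425.27959827, 154.65841776,  59.44415505]), [np.float64(0.4354331749556174), np.float64(0.4354331749556377)]) [array([424.6, 154.8,  60. ]), array([425.5, 154.3,  60. ])]
[  64   34   48   32 1051] [365.5155804  227.32766413] [461.60715447 172.2412644   57.        ]
[140  46  12  12 138] [379.01811594 227.48188406] [461.69442262 142.31457262  57.        ]
[ 160   55   39   43 1022] [387.28522505 233.77201566] [448.01839432 124.02832333  57.        ]
[ 37  62  29  52 921] [355.31311075 236.56609663] [440.79888234 194.74500194  57.        ]
[ 73  67  12  13 153] [362.2246732  232.84722222] [449.25650234 179.48281102  57.        ]
[ 104   98   42   40 1408] [373.83274148 243.98721591] [425.02623944 153.73556016  57.        ]
[ 177  102   28   56 1068] [390.582397   247.45177903] [417.96097903 116.80907749  57.        ]
[ 52 126  12  11 128] [357.    247.375] [417.00675323 190.86799911  57.        ]
[  45  150  119   55 3078] [367.85891813 259.52867122] [390.71580092 166.81100145  57.        ]
[166 164  12  12 138] [385.51811594 256.98188406] [396.8920875  127.98520656  57.        ]
ring [   62    54   125   125 12521] [374.13312635 244.14736243] [424.58693965 153.58430259  62.        ]
```

Request:
carry_out(
  deltas=[0,0,0,0,-0.04,-0.03,1,0,0,0,0,-0.04,0,1,0,0,0,0,-0.04,0,1,0,0,0,0,-0.04,0,1,0,0,0,0,0,0,1,0,0,0,0,0,0,1],
)

```text
clock: 17.3
eef_pos: [428.5, 153.7, 111.0]
tool_rot: [-3.141, -0.0, 1.57]
force: [-0.0, 0.0, -0.7]
width: 32.1
gripper_force: 59.6
```

Request:
carry_out(
  deltas=[0,0,0,0,-0.003,0.03,1,0,0,0,0,0,0.03,1,0,0,0,0,0,0.005,1,0,0,0,0,0,0,1,0,0,0,0,0,0,1],
)

```text
clock: 17.92
eef_pos: [425.8, 154.2, 47.2]
tool_rot: [3.14, -0.001, 1.57]
force: [0.8, 0.2, -0.8]
width: 31.6
gripper_force: 59.7
```

Run:
```python
from h import *
s=ctrl.read_state(); p=np.array(s["eef_pos"]); print(s["clock"],p,s["tool_rot"],s["width"],s["force"])
for n in("scene","top"):
    I=ctrl.get_image(n)[:,:,::-1].copy(); cv2.imwrite(f"pics/{n}9.png",I)
I=cv2.imread("pics/scene9.png").astype(int)
for y in range(235,310,2): print(y,''.join(' .:-=+*#%@'[min(9,v//26)] for v in I[y,300:400].min(1)))
```

```text
17.925 [425.84726276 154.22057378  47.15753797] [ 3.14008390e+00 -8.67861256e-04  1.56996940e+00] 31.639978969438584 [ 0.82134501  0.17621108 -0.75182397]
235 -::...........:----===++++++++++++++++++++++++++++++++++==-..:::::-::...--=+++++++++++++++++++++++++
237 :............:----====++++++++++++++++++++++++++++++++=-..--==++++++++==-:....-=++++++++++++++++++++
239 .............----====++++++++++++++++++++++++++++++++-.:-=========+++++++++==-::...-==++++++++++++++
241 ............----=====++++++++++++++++++++++++++++++=:.-============+=======++++===--:...-==+++++++++
243 ...........:---=====++++++++++++++++++++++++++++++=:.-============================+====--:....-==+++
245 ..........:---=====+++++++++++++++++++++++++++++++-.-=====-----========================+=++==-:....-
247 .........:---======++++++++++++++++++++++++++++++-.:=====---=======-==========================++==-:
249 .........---======++++++++++++++++++++++++++++++-.:======---=======-==============================+=
251 ........---======++++++++++++++++++++++++++++++=:.-======-:-=====---================================

[... 2344 characters left out ...]
-.:===================================================================
299 +++++++++++++++++++++++++++++=:.====================================================================
301 ++++++++++++++++++++++++++++=:.-====================================================================
303 ++++++++++++++++++++++++++++-.:=====================================================================
305 +++++++++++++++++++++++++++-.:======================================================================
307 ++++++++++++++++++++++++++=:.=======================================================================
309 +++++++++++++++++++++++++=:.-=======================================================================
```

Request:
carry_out(
  deltas=[0,0,0,0,-0.0005,0.003,1,0,0,0,0,0,0,1],
)

```text
clock: 18.27
eef_pos: [424.4, 153.6, 43.5]
tool_rot: [3.141, 0.0, 1.57]
force: [-0.0, -1.3, -0.4]
width: 32.0
gripper_force: 59.7
```

Request:
carry_out(
  deltas=[0,0,0,0,0,0.002,1,0,0,0,0,0,0,1],
)

```text
clock: 18.52
eef_pos: [424.6, 153.9, 41.4]
tool_rot: [3.141, -0.0, 1.57]
force: [-0.2, -0.6, 0.4]
width: 31.9
gripper_force: 59.7
```

Request:
carry_out(
  deltas=[0,0,0,0,0,0.001,1,0,0,0,0,0,0,1,0,0,0,0,0,0,1],
)

```text
clock: 18.9
eef_pos: [424.5, 154.1, 40.4]
tool_rot: [3.141, -0.001, 1.571]
force: [-0.3, 1.9, 0.2]
width: 31.9
gripper_force: 59.5
```

Request:
carry_out(
  deltas=[0,0,0,0,0,0.0005,1,0,0,0,0,0,0,-1,0,0,0,0,0,0,-1,0,0,0,0,0,0,-1,0,0,0,0,0,0,-1],
)

```text
clock: 19.52
eef_pos: [424.5, 153.7, 39.9]
tool_rot: [3.142, 0.0, 1.57]
force: [-0.1, 0.1, 0.6]
width: 85.1
gripper_force: 0.0
```

Request:
carry_out(
  deltas=[0,0,0,0,0,-0.04,-1,0,0,0,0,0,-0.05,-1,0,0,0,0,0,-0.05,-1,0,0,0,0.05,0,0,-1,0,0,0,0.05,-0.02,0,-1,0,0,0,0.05,-0.02,0,-1,0,0,0,0,0,0,-1,0,0,0,0,0,0,-1],
)

```text
clock: 20.52
eef_pos: [384.4, 303.1, 179.7]
tool_rot: [-3.141, 0.001, 1.571]
force: [0.6, -0.9, 0.5]
width: 85.5
gripper_force: 0.0
```

Run:
```python
from h import *
s=ctrl.read_state(); p=np.array(s["eef_pos"]); print(s["clock"],p,s["tool_rot"],s["width"],s["force"],s["qpos"])
S=ctrl.get_image("scene")[:,:,::-1].copy();T=ctrl.get_image("top")[:,:,::-1].copy()
cv2.imwrite("pics/S10.png",S);cv2.imwrite("pics/T10.png",T)
a=cv2.resize(S[200:340,200:390],None,fx=2,fy=2);b=cv2.resize(T[190:300,250:420],None,fx=2.35,fy=2.35)
h=max(a.shape[0],b.shape[0]);f=lambda i:np.pad(i,((0,h-i.shape[0]),(0,0),(0,0)))
o=np.hstack([f(a),f(b)]);print(o.shape);cv2.imwrite("pics/v10.png",o)
```

```text
20.525 [384.41141884 303.1411628  179.65141499] [-3.14144921e+00  1.39817821e-03  1.57097283e+00] 85.49169391070383 [ 0.640314   -0.86147265  0.53132613] [-0.12392702  0.57572156 -0.8978213   1.96820218  0.58573672  0.88087573
 -1.33472678]
(280, 780, 3)
```

View pics/v10.png

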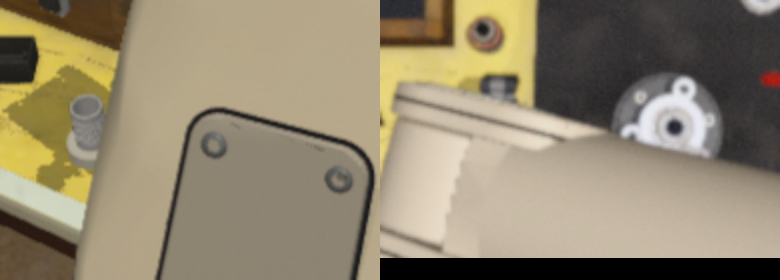

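The cell's dark glass shows in the middle of the ring at about crop (675,127), which is top (375.5,243.5). The sleeve stands undisturbed at the left. Numeric check of the seating:

Run:
```python
from h import *
I=cv2.imread("pics/T10.png");x0,y0=362,232
U=cv2.resize(I[y0:y0+24,x0:x0+26],None,fx=6,fy=6,interpolation=cv2.INTER_CUBIC).min(2)
m=(U<110).astype(np.uint8);k,l,st,c=cv2.connectedComponentsWithStats(m)
for i in range(1,k):
    if st[i,4]>150: p=(c[i]+.5)/6-.5+[x0,y0];print(st[i],p,[plane("top",p,z).round(1) for z in(77,79)])
for n in("top","scene"):print(n,pix(n,np.array([425.1,154.2,77])))
g=I[228:258,358:392].min(2)
for y,r in enumerate(g): print(228+y,''.join(' .:-=+*#%@'[min(9,v//26)]for v in r))
```

```text
[  61   54   39   38 1133] [374.93681965 243.73999706] [array([425.2, 153.4,  77. ]), array([425.2, 153.6,  79. ])]
[  0 121 104  23 868] [368.90860215 253.86539939] [array([403.2, 166.4,  77. ]), array([403.2, 166.5,  79. ])]
top [374.5595853  243.78208966]
scene [342.19929439 262.34044186]
228 ==+++========---*%%#+=+#%%*==--:..
229 +****+=========+*%%%#*#%%%+===--:.
230 +#**#+====+**###%%%%%%%%%#+===---:
231 *#***+===*##%%%%%%%%%%%%#*=====--:
232 +#***==+*#%%%%%%%%%%%%%%#+======--
233 +***+=*#%%%%%%%%%%%%%%%%%#+=====--
234 ==+==*#%%%%%%%%%%%%%%%%%%%#+=====-
235 ==--+#%%%%%%%%%%%%%%%%%%%%%*+=====
236 =--=#%%%%%%%%########%%%%%%#*+====
237 --=*%%%%%%%##**#######%%%%%%#*=++=
238 --+#%%%%%%##**#########%%%%%%#***+
239 --+%%%%%%%#*####*#######%%%%%#####
240 -=*%%%%%%#*####*++*######%%%%%#*##
241 -=*%%%%%%#*#%#*=---+*####%%%%%%**#
242 ++#%%%%%%#*###=:...:+####%%%%%%###
243 ###%%%%%%#*##*-.....=*###%%%%%%##*
244 %%%%%%%%%#*##*-.....-*###%%%%%#*++
245 %%%%%%%%%**##*=:...:=*###%%%%%#++=
246 #%%%%%%%%#*###+-:::-+##%#%%%%%#+==
247 +#%%%%%%%######*===+####%%%%%%*++=
248 +#%%%%%%%%#######**#####%%%%%%*+==
249 =*##%%%%%%######%#######%%%%%#++==
250 -=+*###%%%%############%%%%%%*++==
251 -===++***############*#%%%%%%*====
252 =====-===+++*#######**###%%%#*+===
253 =============+++******#######**++=
254 ==============-====+++****##*#**+=
255 =======================+++****#*+=
256 =============================+*++=
257 +=====================-===---====-
```

The cell is seated concentrically (425.2,153.5 against nest 425.1,154.2). Now turning the wrist and going over the sleeve.

Request:
carry_out(
  deltas=[0,0,-10,0,0,0,-1,0,0,-10,0,0,0,-1,0,0,-10,0,0,0,-1,0,0,-10,0,0,0,-1,0,0,-10,0,0,0,-1,0,0,-10,0,0,0,-1,0,0,-10,0,0,0,-1,0,0,-10,0,0,0,-1,0,0,-10,0,0,0,-1,0,0,0,0.004,0.026,0.03,-1,0,0,0,0,0,0.03,-1,0,0,0,0,0,0,-1],
)

```text
clock: 22.12
eef_pos: [380.4, 327.2, 118.2]
tool_rot: [-3.138, -0.003, 3.139]
force: [0.4, 0.3, 1.8]
width: 85.3
gripper_force: 0.0
```

Run:
```python
from h import *
s=ctrl.read_state(); p=np.array(s["eef_pos"]); print(s["clock"],p,s["tool_rot"],s["width"],s["force"],s["qpos"])
I=ctrl.get_image("scene")[:,:,::-1].copy();cv2.imwrite("pics/S11.png",I);ctrl.get_image("top")
g=I[236:292,200:290].min(2)
for y in range(0,56,2): print(236+y,''.join(' .:-=+*#%@'[min(9,v//26)]for v in g[y]))
print([plane("top",(x,287),0).round(0) for x in(280,300)])
```

```text
22.125 [380.42424523 327.18394415 118.2073713 ] [-3.13768020e+00 -2.70079722e-03  3.13947023e+00] 85.25100347594164 [0.38726117 0.30674908 1.75335146] [-0.08774222  0.80594521 -1.11049346  1.99050447  0.90695724  0.96199367
 -0.10371158]
236 ..................:::::::::::::-::----------------------------------------------:-:-------
238 ......... ........:::::::::::::::::::::-----------------------------------::-::-----------
240 .................:::::::::::::::::::::::::::::-------------------------:::::::::----------
242 --::::-:-:::::::::::::::::::::::::::::::::::::::::::::------------:-::-----:::-::---------
244 ---------:::::::::::::::::::::::::::::::::::::::::::::::::::---::::::::::-----------------
246 ------::::::::::::::::::::::::::::::::::::::::::::::::::::::::::::::::::::----------------
248 ------::::::::::::::::::::::::::::::::-==++++++==-:::::::::........:...:::::--------------
250 -----:::::::::::::::::::::::::::::::=+===========+=:.........::::.::.::.:::::::::::-:----:
252 ---::::::::::::::::::::::::::::::..==--===========+-:....:::.::.::::.....::::::::::::::::.
254 -::
[... 1152 characters left out ...]
---------------------=+#%%%%%%%%%%%%#*===--::::::::::::............--==++++
280 ------------------------------------=====+++++++========----::::::::......... ...:-===++++
282 --------------------------------------================--------:::::..............-===+++++
284 **+---------------------------------------=======----------------:..............:-==++++++
286 ######*+--------------------------------------------:-----------:..............:-===++++++
288 ##########*=----:-::::------------------::--------------===---:................-===+++++++
290 ###############*+-------------------------------------=====-:..................-===+++++++
[array([323., 365.,   0.]), array([324., 319.,   0.])]
```

Request:
carry_out(
  deltas=[0,0,0,0,0.002,0.03,-1,0,0,0,0,0,0.03,-1,0,0,0,0,0,0,-1,0,0,0,0,0,0,-1],
)

```text
clock: 22.72
eef_pos: [381.3, 332.5, 61.5]
tool_rot: [3.14, 0.001, 3.14]
force: [-0.7, -0.7, 0.2]
width: 85.7
gripper_force: 0.0
```

Run:
```python
from h import *
s=ctrl.read_state(); p=np.array(s["eef_pos"]); print(s["clock"],p,s["tool_rot"],s["width"],s["force"],s["qpos"])
```

```text
22.725 [381.30143344 332.50735197  61.48184667] [3.13980356e+00 1.47466048e-03 3.14045766e+00] 85.68284493956914 [-0.71890511 -0.71963892  0.23720567] [-0.14567649  0.88102963 -1.02239354  2.02541724  1.03254184  0.87387727
 -0.201331  ]
```

Request:
carry_out(
  deltas=[0,0,0,0.001,-0.003,0.03,-1,0,0,0,0,0,0.025,-1,0,0,0,0,0,0.015,-1,0,0,0,0,0,0,-1,0,0,0,0,0,0,-1],
)

```text
clock: 23.35
eef_pos: [380.0, 329.6, -9.1]
tool_rot: [3.14, 0.001, 3.141]
force: [-0.5, -0.0, 0.5]
width: 85.7
gripper_force: 0.0
```

Request:
carry_out(
  deltas=[0,0,0,0,0,0,1,0,0,0,0,0,0,1,0,0,0,0,0,0,1,0,0,0,0,0,0,1,0,0,0,0,0,0,1,0,0,0,0,0,0,1],
)

```text
clock: 24.1
eef_pos: [379.7, 328.8, -9.7]
tool_rot: [-3.142, 0.001, 3.141]
force: [0.9, -0.6, 5.7]
width: 29.0
gripper_force: 58.9
```

Request:
carry_out(
  deltas=[0,0,0,0,0,-0.02,1,0,0,0,0,0,-0.04,1,0,0,0,0,0,-0.04,1,0,0,0,0,0,-0.02,1,0,0,0,-0.0112,-0.044,0,1,0,0,0,-0.0112,-0.044,0,1,0,0,0,-0.0112,-0.044,0,1,0,0,0,-0.0112,-0.0435,0,1,0,0,0,0,0,0,1,0,0,0,0,0,0,1],
)

```text
clock: 25.35
eef_pos: [424.2, 153.7, 110.0]
tool_rot: [3.141, -0.0, 3.141]
force: [-0.4, 0.4, -1.0]
width: 28.9
gripper_force: 59.4
```

Run:
```python
from h import *
s=ctrl.read_state(); p=np.array(s["eef_pos"]); print(s["clock"],p,s["tool_rot"],s["width"],s["force"],s["qpos"])
I=ctrl.get_image("top")[:,:,::-1].copy();cv2.imwrite("pics/T12.png",I);S=ctrl.get_image("scene")[:,:,::-1].copy();cv2.imwrite("pics/S12.png",S)
g=I[215:290,280:400].min(2)
for y in range(0,75,3): print(215+y,''.join(' .:-=+*#%@'[min(9,v//26)]for v in g[y]))
```

```text
25.35 [424.24507013 153.73763587 109.95271584] [ 3.14058027e+00 -1.43098832e-05  3.14086145e+00] 28.926501998649652 [-0.41954126  0.40016917 -1.04357993] [ 0.30633271  0.77049747 -1.12839769  2.13110345  0.95054757  0.88317819
  0.16313053]
215 +================================+=-::::::::::..........................:..:.:.:::::........:..::::::--====+++++++++++++
218 ===============================+++=-:::::::::...........................................::.....:::.:--===++++++*********
221 ===================================-:::::::::............................................::::::::::--====++++++*********
224 ===================================-:::.:.:::...................................::::::::::::::-------===++++++**********
227 ================================+==-:.:::.::....................... ........:::::::::::::::::-------====++++++**********
230 ===========================+=+++++=-:.:::::............................ ..::::-+===--::::.:---:-----===++++++***********
233 ============================+====+=-:.::.::....................... .....::::::-====-=++-.----::----===+++
[... 1565 characters left out ...]
................................................::::::::::::::...:::---==++
275 =========================+===+++++=-:............................................................:::::::::::...:.::::.::
278 ============================+=+++==-:...............................................................::...::::.:.:..::.::
281 ===============================++==:..............................::::-:-----========-----::::::::...:::.:::::::::::::::
284 ==============================++==-:............................:-====----:::::::.:...:::::::-:::::-====--------:::-::::
287 ########********############*******-...............................:::::----====-=--==-==============--====----=======::
```

Request:
carry_out(
  deltas=[0,0,0,-0.0004,0,0.025,1,0,0,0,0,0,0.01,1,0,0,0,0,0,0,1,0,0,0,0,0,0,1],
)

```text
clock: 25.95
eef_pos: [424.8, 154.0, 75.4]
tool_rot: [3.141, 0.001, -3.141]
force: [0.3, -0.8, -1.4]
width: 28.9
gripper_force: 59.4
```

Request:
carry_out(
  deltas=[0,0,0,0,0,0.003,1,0,0,0,0,0,0,1],
)

```text
clock: 26.2
eef_pos: [424.8, 153.2, 72.0]
tool_rot: [-3.142, 0.0, 3.141]
force: [0.2, -0.7, 0.2]
width: 28.8
gripper_force: 59.4
```

Request:
carry_out(
  deltas=[0,0,0,0,0,0.002,1,0,0,0,0,0,0,1],
)

```text
clock: 26.45
eef_pos: [424.7, 153.2, 69.8]
tool_rot: [-3.141, -0.0, 3.141]
force: [-0.3, -0.1, -0.6]
width: 29.3
gripper_force: 59.4
```

Request:
carry_out(
  deltas=[0,0,0,0,0,0.002,1,0,0,0,0,0,0,1],
)

```text
clock: 26.7
eef_pos: [424.6, 153.2, 67.8]
tool_rot: [-3.142, -0.0, 3.141]
force: [0.1, -0.0, -1.1]
width: 28.4
gripper_force: 59.4
```

Request:
carry_out(
  deltas=[0,0,0,0,0,0.002,1,0,0,0,0,0,0,1],
)

```text
clock: 26.95
eef_pos: [424.6, 153.2, 65.8]
tool_rot: [-3.141, -0.0, 3.141]
force: [-0.6, 0.3, -0.9]
width: 29.2
gripper_force: 59.4
```

Request:
carry_out(
  deltas=[0,0,0,0,0,0.003,1,0,0,0,0,0,0,1],
)

```text
clock: 27.2
eef_pos: [424.5, 153.2, 62.7]
tool_rot: [-3.141, -0.0, 3.141]
force: [0.2, 0.4, -0.4]
width: 28.8
gripper_force: 59.4
```

Request:
carry_out(
  deltas=[0,0,0,0,0,0.003,1,0,0,0,0,0,0,1],
)

```text
clock: 27.45
eef_pos: [424.5, 153.2, 59.7]
tool_rot: [-3.141, -0.0, 3.141]
force: [-0.8, -0.6, -0.7]
width: 28.5
gripper_force: 59.4
```

Request:
carry_out(
  deltas=[0,0,0,0,0,0.002,1,0,0,0,0,0,0,1],
)

```text
clock: 27.7
eef_pos: [424.8, 153.4, 58.1]
tool_rot: [-3.142, 0.0, 3.141]
force: [-0.1, -0.4, 4.0]
width: 29.1
gripper_force: 59.4
```

The sleeve bears on the rim at z ≈ 58.3 with 4 N, as predicted. Pushing the ring down now; the stop is expected at about 44.3.

Request:
carry_out(
  deltas=[0,0,0,0,0,0.004,1,0,0,0,0,0,0.004,1,0,0,0,0,0,0.002,1,0,0,0,0,0,0,1],
)

```text
clock: 28.2
eef_pos: [424.8, 153.4, 48.2]
tool_rot: [-3.141, 0.001, 3.141]
force: [-1.0, -1.2, 8.7]
width: 28.8
gripper_force: 59.5
```

Request:
carry_out(
  deltas=[0,0,0,0,0,0.003,1,0,0,0,0,0,0,1],
)

```text
clock: 28.45
eef_pos: [424.8, 153.4, 45.3]
tool_rot: [-3.141, 0.001, 3.141]
force: [-1.9, -2.5, 10.3]
width: 28.6
gripper_force: 59.7
```

Request:
carry_out(
  deltas=[0,0,0,0,0,0.0015,1,0,0,0,0,0,0,1],
)

```text
clock: 28.7
eef_pos: [424.9, 153.4, 44.3]
tool_rot: [-3.141, 0.001, 3.142]
force: [-2.1, -2.3, 15.1]
width: 28.7
gripper_force: 60.9
```

Force is rising at the stop. I'll add a little more for a firm hold.

Request:
carry_out(
  deltas=[0,0,0,0,0,0.001,1,0,0,0,0,0,0,1,0,0,0,0,0,0,1],
)

```text
clock: 29.08
eef_pos: [425.0, 153.4, 44.2]
tool_rot: [-3.14, 0.003, -3.142]
force: [-3.5, -3.5, 27.1]
width: 28.9
gripper_force: 61.9
```

Request:
carry_out(
  deltas=[0,0,0,0,0,0.0005,1,0,0,0,0,0,0,1,0,0,0,0,0,0,1,0,0,0,0,0,0,1],
)

```text
clock: 29.58
eef_pos: [425.0, 153.5, 44.2]
tool_rot: [-3.14, 0.003, -3.141]
force: [-5.3, -5.5, 32.2]
width: 28.7
gripper_force: 62.1
```

Run:
```python
from cell import ctrl
s=ctrl.read_state(); print(s["clock"],s["eef_pos"],s["force"],s["width"])
print(ctrl.finish_job())
```

```text
29.575 [425.0105916  153.45187385  44.1793791 ] [-5.31273594 -5.49517525 32.1688002 ] 28.671782933760234
the job is handed in; nothing more can be done
None
```

The cell is in the nest with the sleeve home on its rim, and I handed the job in at 29.6 s with the ring on its stop (about 14 mm down) under about 32 N; along the way the first grasp missed because the reported TCP sits 25 mm below the real fingertips, and the mat touch that showed this peaked at 52 N on the shut fingertips.

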